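Park the brick caddy in its taped bay

ROBOT

A 6-joint arm with a two-finger parallel gripper is mounted at the origin on the work surface. World frame = base frame: x ahead of the robot, y to its left, z up, the work surface at z = 0. Lengths are in m, angles in rad, forces in N, time in s.
With the tool pointing down it reaches from about 0.4 to 0.825 m from the base axis. Payload 7 kg.
Tool frame: the origin (TCP) lies at the very end of the fingers, on their centre line; the grasp point (between the pads) lies 19 mm behind it (arm.pinch_z is the z of the grasp point in the tool frame, in m); z points along the fingers, y is the direction in which the jaws open and shut (so a half turn about z gives the same grasp; the last joint's range is limited). The gripper opens to 88 mm and grips with 3 to 60 N. Pads are 19 mm wide; open, the fingers measure 130 mm over their backs; the gripper's body (78 mm by 193 mm) begins 47 mm behind the grasp point.
Start: joints at [1.527, 0.359, 0.012, 0, -1.224, -0.288], TCP at [0.22, 0.638, 0.227] pointing down, gripper open.
Joint ranges: [-3.07, 3.07], [-1.43, 2.12], [-1.02, 1.25], [-3.03, 1.67], [-3.05, -0], [-3.03, 3.03]. Speed limits (rad/s): [2.39, 2.39, 3.01, 3.14, 3.14, 3.14].

INTERFACE

Orientations are given as [roll, pitch, yaw] about the fixed x, y, z axes, in that order (R = Rz(yaw) Ry(pitch) Rx(roll)).
In Python, from station import arm gives the robot as it stands.
- The arm moves only by the tool drive_tool, never from a script. Its argument "targets" is a list of rows, each a list of 6 numbers: the shift along the world's x, y, z in units of 0.04 m (1.0 is 0.04 m), then the turn, a rotation vector about the world's x, y, z in units of 6 degrees (1.0 is 6 degrees). In form: [[x, y, z, wx, wy, wz], ...]. A call has 1 to 5 rows; each row shifts and turns the commanded pose from where the row before left it; what a row does not reach is not made up. A row lasts 1/8 s, in which the tool goes at most 62.5 mm and 10.7 degrees, less where a joint would pass 70% of its speed; a pose out of reach is approached as far as the arm can. A call with a number of a shift or a turn outside -1 to 1 is refused whole. A call with a gripper value outside its range is refused whole. "claw" is the opening, from 0 (shut) to 1 (fully open), set as the call begins (left out, the last holds). The fingers move at their own pace and stop on an object; "newtons" is the grip in N (left out, the last holds). Time passes only in rows, so rows that do not move let the fingers close. It gives the time, the measured TCP pose, the force and the opening at its end, in the units of the state.
- arm.get_state(): the state, without advancing time (a new reading comes with each control period).
- arm.grab_frame(name): name is "scene" or "top" or "wrist"; returns (picture, depth): 384x512x3 uint8, red, green, blue; 384x512 float32, m along the optical axis (not along the pixel's ray), 0 where there is no reading.
- arm.get_calibration(name): a dict with "mtx" (3x3 intrinsics, pixels), "origin" and "rotation" of the camera in the world. Camera axes: x right, y up, looking along -z (the intrinsics and any distortion apply to the point x, -y, -z); pixel columns grow to the right and rows downward; lengths in m; the calibration is good to about 2 mm. A picture is of the moment at which its call begins: read the wrist's pose just before it. get_calibration takes no time and is no camera call; for the wrist camera it gives the pose at the moment of the call.
- arm.job_done(): hands the job in, once; it reports no verdict.
Trained networks look in the newest picture that a camera, given by its name, has taken for a name from the list of things; names that differ only in an ending like _2 or _b are one class to them, and where a whole thing is asked for, a point or a joint stands for the part that bears it (a point fixed in the world has none). Each returns a list of dicts, best first, with "score" (0 to 1); they miss things now and then, are a little off and sometimes report something else, mostly with a low value. They report only what shows in the picture. A call takes as long as a camera call.
- arm.search_frame(target, camera): "point" ([x, y, z] in m, in the coordinates of the camera as it stood for that picture, good to about 4 mm: the middle of the surface that is visible of it).
- arm.cut_out(target, camera): "pixels" (384x512 bool, what is visible of it).
- arm.landmark_of(target, camera): "point" ([x, y, z] in m, in the coordinates of the camera as it stood for that picture, good to about 4 mm: a listed point, or the origin of a listed thing).
The state is a dict: "t": time; "q": joint angles; "qd": joint speeds; "joint_efforts": joint torques, N m; "eef_pos": TCP position; "ee_rot": TCP orientation; "force": force on the tool from outside, world axes, zero at the start; "moment": the same for the moment, N m; "width": finger opening in m.
Only numpy, scipy, OpenCV 4.12 (cv2) and the standard library are available. Lean on these libraries where they do the work, as an engineer would, in place of code of your own. Each camera call takes 0.05 s, during which the arm holds its last target. There are 200 camera calls.

TASK

Of the two small wooden trays with carrying bars, take the one on wheels: roll it straight ahead, castors first, until both front castors have swung round to trail behind their pivots, then steer it nose first into the three-sided taped bay, so that it stands centred and square in the bay, its nose at the closed end and its castors still trailing straight. Keep it rolling on the desk all the way, never lifted or tipped, and let go of it at the end.

Things in the scene. Friction and masses are not known exactly. Their poses are not given: they have to be found in the camera images.
- caddy: Wheeled wooden tray 120 (x) x 70 mm, rim 52 mm high, 0.5 kg, on the robot's right. Origin: desk under its centre; x forward (castor end), near world +y. Carrying bar along x above the centre: 14 mm wide and high, middle 92 mm up, 105 mm free, air below. Two unsteered wheels at x -40; castors under a 116 mm cross bar at x +45. A twin on runners stands 0.19 m beside; the way to the bay is clear.
- bay: Flat U of grey tape on the desk, on the robot's left: sides 150 mm long, 132 mm apart inside, one end closed by a strip, the other, towards the caddy, open. Origin on the desk at the middle of the U; x points from the open to the closed end (near world +y), strip at x +75 mm; z up. A closed square of the same tape is not the bay.
- castor_l_wheel (a point): Centre of the left castor's 22 mm wheel. The castor swivels freely about an upright pivot at caddy x +45, y +50 mm; wheel centre 16 mm from the pivot, so at caddy x +29 mm when trailing straight. Starts 0.9 to 2.2 rad off; some 50 mm of straight rolling brings it round. Site x axis: from wheel to pivot.
- castor_r_wheel (a point): The same for the right castor, pivot at caddy x +45, y -50 mm.

How it is judged:
By the outcome, as a careful person would: the job done as asked, in the order asked, and still so for the second after the job is handed in, with the robot touching nothing.
It also fails if it takes over 48 s, if anything falls off the work surface, if the arm or the gripper's body presses on something with over 40 N, if the wrist force passes 120 N, or if a joint passes its speed limit or range.

## Working session

There is one attempt and no reset: what is moved stays moved. The work goes in short steps, Python scripts to look and compute and a tool call to move; the robot and the scene stay as the last step left them, time stands still between calls to the robot, and variables do not carry over. Pictures are saved under pics/ and viewed, about 8 in all and at most 12, crops included, and the job is handed in when it is done.

Besides the shell and the picture viewer there is one more tool, called after "Request:" by a JSON object that holds its "api" and its "payload". drive_tool: Moves the arm, as the interface text tells. Shifts and turns lie within -1 to 1; 1 stands for 0.04 m of shift or 6 degrees of turn. Its arguments: {"type":"object","properties":{"targets":{"type":"array"},"claw":{"type":"number"},"newtons":{"type":"number"}},"required":["targets"]}

```bash
ls; mkdir -p pics; cat > h.py <<'E'
import numpy as np, cv2
from station import arm
def towld(p,c):
    k=arm.get_calibration(c); return np.array(k["rotation"]).reshape(3,3)@np.array(p)+np.array(k["origin"])
def cloud(d,c):
    k=arm.get_calibration(c);M=np.array(k["mtx"]);v,u=np.mgrid[:d.shape[0],:d.shape[1]]
    P=np.stack([(u-M[0,2])/M[0,0]*d,-(v-M[1,2])/M[1,1]*d,-d],-1)
    return P@np.array(k["rotation"]).reshape(3,3).T+np.array(k["origin"])
def save(im,n): cv2.imwrite(n,im[:,:,::-1])
E
python3 - <<'E'
from h import *
ims=[]
for c in("top","scene"):
    im,d=arm.grab_frame(c);save(im,f"pics/{c}0.png");np.save(f"{c}0.npy",cloud(d,c))
    for n in("caddy","bay","castor_l_wheel","castor_r_wheel"):
        for r in arm.landmark_of(n,c)[:3]:print(c,n,round(r["score"],2),towld(r["point"],c).round(4))
s=arm.get_state();print(s["t"],s["eef_pos"],s["ee_rot"],s["q"],arm.pinch_z)
E
```

```text
picsTraceback (most recent call last):
  File "<stdin>", line 4, in <module>
  File "h.py", line 8, in cloud
    return P@np.array(k["rotation"]).reshape(3,3).T+np.array(k["origin"])
             ~~~~~~~~~~~~~~~~~~~~~~~~~~~~~~~^^^^^
ValueError: cannot reshape array of size 3 into shape (3,3)
```

```bash
sed -i 's/np.array(k\["rotation"\]).reshape(3,3)/R.from_euler("xyz",k["rotation"]).as_matrix()/; 1a from scipy.spatial.transform import Rotation as R' h.py
python3 - <<'E'
from h import *
for c in("top","scene"):
    im,d=arm.grab_frame(c);save(im,f"pics/{c}0.png");np.save(f"{c}0.npy",cloud(d,c))
    k=arm.get_calibration(c);print(k)
    for n in("caddy","bay","castor_l_wheel","castor_r_wheel"):
        for r in arm.landmark_of(n,c)[:3]:print(c,n,round(r["score"],2),towld(r["point"],c).round(4))
s=arm.get_state();print(s["t"],s["eef_pos"],s["ee_rot"],s["q"],arm.pinch_z)
E
```

```text
{'mtx': array([[394.83182972,   0.        , 259.55389695],
       [  0.        , 394.83182972, 185.55124025],
       [  0.        ,   0.        ,   1.        ]]), 'origin': array([ 0.41891766, -0.00552015,  0.82440477]), 'rotation': array([ 0.1786762 , -0.01775874, -1.57775608])}
top caddy 0.55 [ 0.6445 -0.2116  0.0052]
top castor_r_wheel 0.44 [ 0.701  -0.1566  0.013 ]
{'mtx': array([[368.69822626,   0.        , 256.32544617],
       [  0.        , 368.69822626, 191.23869912],
       [  0.        ,   0.        ,   1.        ]]), 'origin': array([1.08177297, 0.39952903, 0.53449047]), 'rotation': array([ 0.95035066, -0.01521883,  2.22147987])}
scene castor_r_wheel 0.47 [ 0.6996 -0.1614  0.0173]
0.55 [0.21988869 0.63814764 0.22655314] [ 3.14155749e+00 -1.25402522e-05 -3.31806260e-01] [ 1.52709661e+00  3.58609887e-01  1.18951882e-02  2.15951192e-06
 -1.22411891e+00 -2.88107275e-01] -0.0188
```

View pics/top0.png

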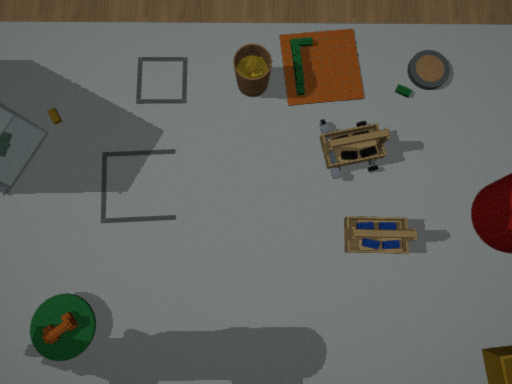

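View pics/scene0.png

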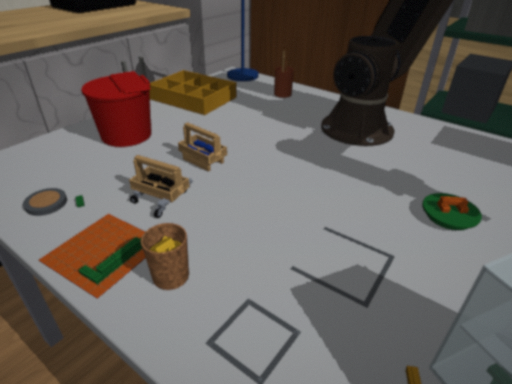

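```bash
python3 - <<'E'
from h import *
P=np.load("top0.npy");im=cv2.imread("pics/top0.png")
# bay tape
g=im.max(2).astype(int);loc=cv2.medianBlur(im.max(2),31).astype(int)
m=(g<loc-15);sub=np.zeros_like(m);sub[140:230,92:185]=1;m&=sub
print("desk z",np.median(P[m][:,2]))
from numpy.linalg import eigh
k=arm.get_calibration("top");M=np.array(k["mtx"]);Rk=R.from_euler("xyz",k["rotation"]).as_matrix();o=k["origin"]
def px(u,v,z=0):
    r=Rk@np.array([(u-M[0,2])/M[0,0],-(v-M[1,2])/M[1,1],-1.]);return o+r*(z-o[2])/r[2]
v,u=np.nonzero(m);W=np.array([px(a,b) for a,b in zip(u,v)])[:,:2]
print(len(W),W.min(0),W.max(0))
def line(s,ax):
    q=W[s];p=np.polyfit(q[:,1-ax],q[:,ax],1);r=q[:,ax]-np.polyval(p,q[:,1-ax]);q=q[abs(r)<.008];p=np.polyfit(q[:,1-ax],q[:,ax],1);print(ax,p,len(q),np.std(q[:,ax]-np.polyval(p,q[:,1-ax])));return p,q
for cond,ax in(((v<162)&(u>112),0),((v>210)&(u>112),0),((u<112)&(v>160)&(v<212),1)):
    p,q=line(cond,ax); print(q.min(0),q.max(0))
# caddy
for c in("top","scene"):
    Q=np.load(c+"0.npy").reshape(-1,3);Q=Q[(abs(Q[:,0]-.47)<.0+.15)&(abs(Q[:,1]+.23)<.12)] if 0 else Q
    b=Q[(Q[:,2]>.083)&(Q[:,2]<.115)&(Q[:,1]<-.1)&(Q[:,1]>-.4)&(Q[:,0]>.3)&(Q[:,0]<.68)]
    print(c,len(b),b.min(0),b.max(0))
    for s in(b[:,0]>.53,b[:,0]<.53):
        q=b[s]; 
        if len(q)<5: continue
        mu=q.mean(0);w,V=eigh(np.cov(q[:,:2].T));d=V[:,1]*np.sign(V[1,1]);t=(q[:,:2]-mu[:2])@d;n=(q[:,:2]-mu[:2])@np.array([-d[1],d[0]])
        print(len(q),mu,"mid",mu[:2]+d*(t.min()+t.max())/2,np.degrees(np.arctan2(d[1],d[0])),np.ptp(t),np.ptp(n),np.percentile(q[:,2],[5,50,95]))
cv2.imwrite("pics/crop.png",cv2.resize(im[95:270,300:440],None,fx=4,fy=3.4*4/3.4,interpolation=cv2.INTER_CUBIC)[:600])
E
```

```text
desk z 0.0012218669129705484
1133 [0.49009193 0.15537983] [0.64831267 0.31529791]
0 [-0.04115241  0.65063543] 308 0.003152492012401201
[0.63304643 0.15976846] [0.64831267 0.29205828]
0 [-0.04386351  0.50874749] 337 0.003222417270056848
[0.49192909 0.15537983] [0.50611462 0.28377032]
1 [0.03752672 0.2862758 ] 261 0.003102290610312525
[0.51506377 0.30080302] [0.6221409  0.31418214]
top 1089 [ 0.44935662 -0.3095185   0.0835249 ] [ 0.66492144 -0.15097686  0.10286941]
530 [ 0.64217181 -0.21046506  0.09712284] mid [ 0.64247808 -0.21204814] 100.9495147056527 0.1204915076450302 0.022289036141308408 [0.08992797 0.0980932  0.1004743 ]
559 [ 0.46045583 -0.24739505  0.09785039] mid [ 0.46040432 -0.24920227] 88.36745011302578 0.1200948796305499 0.021389613020861876 [0.09127062 0.09855865 0.10107032]
scene 646 [ 0.45075532 -0.31045916  0.08306553] [ 0.66620188 -0.15051132  0.10241128]
381 [ 0.64639393 -0.20614063  0.09580424] mid [ 0.64746113 -0.21110432] 102.13392730274981 0.1219331325444941 0.022261396529722383 [0.08704687 0.09740661 0.10095836]
265 [ 0.46466338 -0.24313108  0.09568481] mid [ 0.46465933 -0.24956971] 89.96389073864226 0.12177553722527501 0.02311969014183679 [0.08543123 0.09695845 0.10159821]
```

View pics/crop.png

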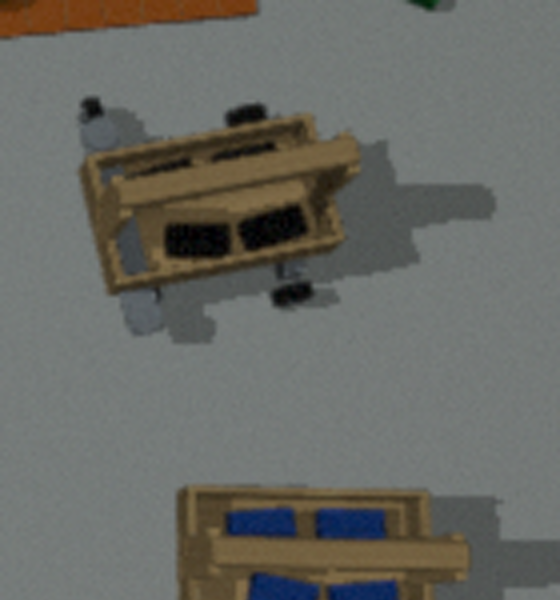

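Request:
{"api": "drive_tool", "payload": {"targets": [[0.5,-1,0,0,0,-0.48],[0.5,-1,0,0,0,-0.48],[0.5,-1,0,0,0,-0.48],[0.5,-1,0,0,0,-0.48],[0.5,-1,0,0,0,-0.48]], "claw": 0.7}}

```text
t: 1.18
eef_pos: [0.3204, 0.4368, 0.2268]
ee_rot: [-3.141, 0.0, -0.585]
force: [0.6, 1.0, -0.3]
width: 0.0613
```

Request:
{"api": "drive_tool", "payload": {"targets": [[0.5,-1,0,0,0,-0.48],[0.5,-1,0,0,0,-0.48],[0.5,-1,0,0,0,-0.48],[0.5,-1,0,0,0,-0.48],[0.5,-1,0,0,0,-0.48]]}}

```text
t: 1.8
eef_pos: [0.4204, 0.2369, 0.2269]
ee_rot: [-3.141, 0.0, -0.836]
force: [0.8, 0.5, -0.2]
width: 0.0613
```

Request:
{"api": "drive_tool", "payload": {"targets": [[0.5,-1,0,0,0,-0.48],[0.5,-1,0,0,0,-0.48],[0.5,-1,0,0,0,-0.48],[0.5,-1,0,0,0,-0.48],[0.5,-1,0,0,0,-0.48]]}}

```text
t: 2.42
eef_pos: [0.5205, 0.0368, 0.2269]
ee_rot: [-3.141, -0.0, -1.087]
force: [0.5, 0.2, 0.0]
width: 0.0618
```

Request:
{"api": "drive_tool", "payload": {"targets": [[0.5,-1,0,0,0,-0.48],[0.5,-1,0,0,0,-0.48],[0.5,-1,0,0,0,-0.48],[0.5,-1,0,0,0,-0.48],[0.5,-1,0,0,0,-0.48]]}}

```text
t: 3.05
eef_pos: [0.6205, -0.1633, 0.2267]
ee_rot: [-3.141, -0.0, -1.339]
force: [0.6, 0.9, -0.1]
width: 0.0612
```

Request:
{"api": "drive_tool", "payload": {"targets": [[0.5,-0.6,0,0,0,-0.37],[0,0,0,0,0,0],[0,0,0,0,0,0]]}}

```text
t: 3.42
eef_pos: [0.6395, -0.1857, 0.2263]
ee_rot: [3.141, 0.0, -1.376]
force: [-0.2, 0.5, 0.3]
width: 0.0613
```

```bash
cat > look.py <<'E'
from h import *
import sys
tag=sys.argv[1]
k=arm.get_calibration("wrist");im,d=arm.grab_frame("wrist");P=cloud(d,"wrist")
save(im,f"pics/w{tag}.png")
s=arm.get_state();y=s["ee_rot"][2];p=s["eef_pos"]
print(s["t"],p.round(4),np.degrees(s["ee_rot"]).round(2),s["width"],s["force"].round(2))
def bar(P,lab,c):
    Q=P.reshape(-1,3);b=Q[(Q[:,2]>.096)&(Q[:,2]<.104)&(np.hypot(*(Q[:,:2]-c).T)<.08)]
    if len(b)<30: print(lab,"few",len(b)); return
    (a,bb),(w,h),an=cv2.minAreaRect((b[:,:2]*1000).astype(np.float32))
    mu=np.median(b,0);_,V=np.linalg.eigh(np.cov(b[:,:2].T));dd=V[:,1]*np.sign(V[1,1])
    print(lab,len(b),"rect mid",round(a/1000,4),round(bb/1000,4),round(w,1),round(h,1),"mean",b.mean(0).round(4),"heading",np.degrees(np.arctan2(dd[1],dd[0])).round(2))
c=p[:2]
bar(P,"wrist",c)
for cam in("top","scene"):
    i2,d2=arm.grab_frame(cam);save(i2,f"pics/{cam}{tag}.png");bar(cloud(d2,cam),cam,c)
for cam in("wrist","top","scene"):
    for n in("caddy","bay","castor_l_wheel","castor_r_wheel"):
        for r in arm.landmark_of(n,cam)[:1]:print(cam,n,round(r["score"],2),towld(r["point"],cam).round(4))
E
python3 look.py 1
```

```text
3.475 [ 0.6395 -0.1853  0.2266] [ 1.800e+02  1.000e-02 -7.879e+01] 0.06138535795221318 [ 0.46 -0.36  0.16]
wrist 1799 rect mid 0.6434 -0.2082 13.7 112.6 mean [ 0.644  -0.2106  0.0993] heading 101.16
top few 0
scene 210 rect mid 0.6434 -0.2081 16.3 113.0 mean [ 0.6447 -0.2048  0.0995] heading 101.35
wrist caddy 0.91 [ 6.419e-01 -2.100e-01  6.000e-04]
wrist castor_r_wheel 0.5 [ 0.6995 -0.1545  0.0139]
scene caddy 0.88 [ 0.6458 -0.2135  0.0036]
scene castor_r_wheel 0.43 [ 0.6996 -0.1575  0.0131]
```

Request:
{"api": "drive_tool", "payload": {"targets": [[0.1,-0.62,-0.5,0,0,0],[0,0,-0.9,0,0,0],[0,0,-0.9,0,0,0],[0,0,-0.8,0,0,0],[0,0,0,0,0,0]]}}

```text
t: 4.8
eef_pos: [0.642, -0.2105, 0.0998]
ee_rot: [3.136, 0.002, -1.376]
force: [0.5, -0.4, 0.9]
width: 0.0616
```

Request:
{"api": "drive_tool", "payload": {"targets": [[0,0,-0.4,0,0,0],[0,0,-0.32,0,0,0],[0,0,0,0,0,0]]}}

```text
t: 5.18
eef_pos: [0.6433, -0.2105, 0.0729]
ee_rot: [3.14, 0.001, -1.376]
force: [-0.3, 0.1, 0.6]
width: 0.0613
```

```bash
python3 look.py 2; python3 -c "
import cv2,numpy as np
a=cv2.imread('pics/w2.png');b=cv2.imread('pics/scene2.png')[120:248,90:260];cv2.imwrite('pics/v2.png',np.hstack([cv2.resize(a,(400,300)),cv2.resize(b,(400,300))]))"
```

```text
5.225 [ 0.6438 -0.2107  0.0737] [179.97  -0.   -78.83] 0.06169496959883883 [-0.3   0.43  0.79]
wrist 5095 rect mid 0.6484 -0.2229 73.2 77.3 mean [ 0.6485 -0.2339  0.0997] heading 101.23
top few 21
scene 210 rect mid 0.6439 -0.2021 74.9 85.9 mean [ 0.6424 -0.1936  0.0996] heading 7.29
wrist caddy 0.7 [ 0.6424 -0.2111  0.0018]
scene caddy 0.9 [ 0.6426 -0.2145  0.003 ]
scene castor_r_wheel 0.49 [ 0.6985 -0.159   0.0136]
```

View pics/v2.png

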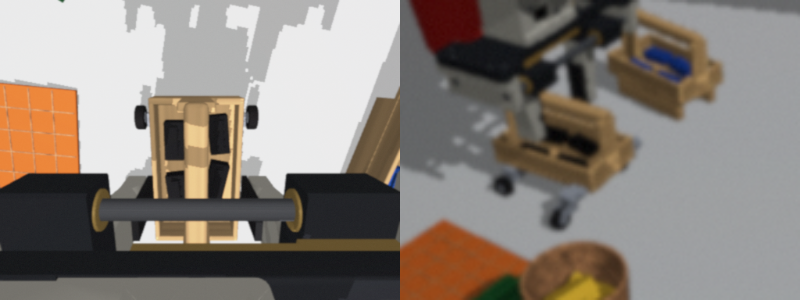

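The picture shows the bar (column ~197, left half) centred between the open fingers, with the rear wheels at (140,117) and (252,117). I'll close on it.

Request:
{"api": "drive_tool", "payload": {"targets": [[0,0,0,0,0,0],[0,0,0,0,0,0],[0,0,0,0,0,0],[0,0,0,0,0,0]], "claw": 0, "newtons": 20}}

```text
t: 6.42
eef_pos: [0.6439, -0.2107, 0.0738]
ee_rot: [3.142, -0.0, -1.376]
force: [-0.1, -0.0, 0.1]
width: 0.0269
```

```bash
cat > plan.py <<'E'
# rear-axle path: straight, then lateral quintic-like blend (Dubins-smooth) in the bay frame; prints rows
import numpy as np,sys
from scipy.interpolate import CubicSpline
from scipy.optimize import least_squares
def plan(c0,h0,c1,h1,s0,s1,step):
    u=lambda h:np.array([np.cos(h),np.sin(h)])
    a=np.array(c0)-.04*u(h0);b=np.array(c1)-.04*u(h1)
    # curvature on [s0,L-s1]: k=(A*sin(pi t)^2... two bumps)
    def integ(p,n=4000):
        A,B,L=p;s=np.linspace(0,L,n);t=np.clip((s-s0)/(L-s1-s0),0,1)
        k=A*np.sin(np.pi*t)**2+B*np.sin(2*np.pi*t)*np.sin(np.pi*t)
        h=h0+np.concatenate([[0],np.cumsum((k[1:]+k[:-1])/2*np.diff(s))])
        d=np.stack([np.cos(h),np.sin(h)],1);x=a+np.vstack([[0,0],np.cumsum((d[1:]+d[:-1])/2*np.diff(s)[:,None],0)])
        return s,x,h,k
    f=lambda p:(lambda r:[*(r[1][-1]-b)*10,r[2][-1]-h1])(integ(p))
    r=least_squares(f,[-.5,0,np.linalg.norm(b-a)]);s,x,h,k=integ(r.x)
    n=int(np.ceil(r.x[2]/step));g=np.linspace(0,r.x[2],n+1)
    X=np.stack([np.interp(g,s,x[:,i]) for i in(0,1)],1);H=np.interp(g,s,h)
    C=X+.04*np.stack([np.cos(H),np.sin(H)],1)
    print("cost",r.cost,"p",r.x,"kmax",abs(k).max(),"end",C[-1],np.degrees(H[-1]))
    return C,H
def rows(C,H):
    cmd=np.column_stack([C/.04,np.degrees(H)/6]);q=np.round(cmd-cmd[0],2);d=np.round(np.diff(q,axis=0),2)
    for i in range(0,len(d),5):print([[float(r[0]),float(r[1]),0,0,0,float(r[2])] for r in d[i:i+5]], "->",C[min(i+5,len(d))].round(4),np.degrees(H[min(i+5,len(d))]).round(2))
if __name__=="__main__":
    r=np.radians
    C,H=plan((.6436,-.2107),r(101.17),(.5697,.2327),r(92.3),.09,.08,.008)
    rows(C,H)
E
python3 plan.py
```

```text
cost 6.642738371483012e-22 p [-1.09702161  3.75826101  0.45223821] kmax 3.6535944847464727 end [0.5697 0.2327] 92.29999999997408
[[-0.04, 0.19, 0, 0, 0, 0.0], [-0.04, 0.2, 0, 0, 0, 0.0], [-0.04, 0.19, 0, 0, 0, 0.0], [-0.03, 0.2, 0, 0, 0, 0.0], [-0.04, 0.19, 0, 0, 0, 0.0]] -> [ 0.6359 -0.1718] 101.17
[[-0.04, 0.2, 0, 0, 0, 0.0], [-0.04, 0.19, 0, 0, 0, 0.0], [-0.04, 0.2, 0, 0, 0, 0.0], [-0.04, 0.19, 0, 0, 0, 0.0], [-0.03, 0.2, 0, 0, 0, 0.0]] -> [ 0.6282 -0.1329] 101.17
[[-0.04, 0.19, 0, 0, 0, 0.0], [-0.04, 0.2, 0, 0, 0, 0.0], [-0.04, 0.19, 0, 0, 0, 0.01], [-0.04, 0.19, 0, 0, 0, 0.01], [-0.04, 0.2, 0, 0, 0, 0.04]] -> [ 0.6203 -0.094 ] 101.52
[[-0.05, 0.19, 0, 0, 0, 0.06], [-0.05, 0.19, 0, 0, 0, 0.08], [-0.05, 0.19, 0, 0, 0, 0.11], [-0.06, 0.19, 0, 0, 0, 0.13], [-0.07, 0.19, 0, 0, 0, 0.15]] -> [ 0.6093 -0.0558] 104.7
[[-0.07, 0.19, 0, 0, 0, 0.16], [-0.07, 0.18, 0, 0, 0, 0.17], [-0.07, 0.19, 0, 0, 0, 0.16], [-0.08, 0.18, 0, 0, 0, 0.14], [-0.07, 0.19, 0, 0, 0, 0.12]] -> [ 0.5946 -0.0188] 109.22
[[-0.08, 0.18, 0, 0, 0, 0.09], [-0.07, 0.19, 0, 0, 0, 0.04], [-0.07, 0.18, 0, 0, 0, 0.0], [-0.06
[... 308 characters left out ...]
, 0, -0.27], [0.0, 0.2, 0, 0, 0, -0.26], [0.0, 0.2, 0, 0, 0, -0.23], [0.0, 0.2, 0, 0, 0, -0.2]] -> [0.5739 0.0978] 95.13
[[0.0, 0.2, 0, 0, 0, -0.16], [0.0, 0.2, 0, 0, 0, -0.12], [0.0, 0.2, 0, 0, 0, -0.09], [-0.01, 0.2, 0, 0, 0, -0.06], [0.0, 0.2, 0, 0, 0, -0.03]] -> [0.5735 0.1376] 92.37
[[-0.01, 0.19, 0, 0, 0, -0.01], [-0.01, 0.2, 0, 0, 0, 0.0], [-0.01, 0.2, 0, 0, 0, 0.0], [0.0, 0.2, 0, 0, 0, 0.0], [-0.01, 0.2, 0, 0, 0, 0.0]] -> [0.5719 0.1772] 92.3
[[-0.01, 0.2, 0, 0, 0, 0.0], [-0.01, 0.19, 0, 0, 0, 0.0], [-0.01, 0.2, 0, 0, 0, 0.0], [0.0, 0.2, 0, 0, 0, 0.0], [-0.01, 0.2, 0, 0, 0, 0.0]] -> [0.5703 0.2168] 92.3
[[-0.01, 0.2, 0, 0, 0, 0.0], [-0.01, 0.19, 0, 0, 0, 0.0]] -> [0.5697 0.2327] 92.3
```

Request:
{"api": "drive_tool", "payload": {"targets": [[0,0,0,0,0,0],[0,0,0,0,0,0],[0,0,0,0,0,0],[0,0,0,0,0,0]]}}

```text
t: 6.92
eef_pos: [0.6439, -0.2107, 0.0738]
ee_rot: [3.142, -0.0, -1.376]
force: [-0.1, 0.8, -0.6]
width: 0.0141
```

```bash
python3 look.py 3; python3 -c "
import cv2,numpy as np
a=cv2.imread('pics/w3.png');b=cv2.imread('pics/scene3.png')[120:248,90:260];cv2.imwrite('pics/v3.png',np.hstack([cv2.resize(a,(400,300)),cv2.resize(b,(400,300))]))"
```

```text
6.975 [ 0.6439 -0.2106  0.0738] [-180.     -0.    -78.83] 0.013480787221773101 [-0.32 -0.12  0.35]
wrist 4702 rect mid 0.6477 -0.2262 31.9 88.9 mean [ 0.6483 -0.2345  0.099 ] heading 101.06
top few 0
scene 164 rect mid 0.6421 -0.2009 42.8 92.7 mean [ 0.6431 -0.1888  0.0996] heading 108.91
wrist caddy 0.63 [ 6.421e-01 -2.136e-01  6.000e-04]
scene caddy 0.76 [ 0.644  -0.2119  0.0053]
scene castor_r_wheel 0.67 [ 0.6992 -0.1586  0.0124]
```

Gripped at 14 mm with no force. Now I'll roll it straight for 80 mm.

Request:
{"api": "drive_tool", "payload": {"targets": [[-0.04,0.19,0,0,0,0],[-0.04,0.2,0,0,0,0],[-0.04,0.19,0,0,0,0],[-0.03,0.2,0,0,0,0],[-0.04,0.19,0,0,0,0]]}}

```text
t: 8.3
eef_pos: [0.636, -0.1712, 0.0737]
ee_rot: [3.141, 0.0, -1.376]
force: [-0.3, -0.2, -0.3]
width: 0.0135
```

Request:
{"api": "drive_tool", "payload": {"targets": [[-0.04,0.2,0,0,0,0],[-0.04,0.19,0,0,0,0],[-0.04,0.2,0,0,0,0],[-0.04,0.19,0,0,0,0],[-0.03,0.2,0,0,0,0]]}}

```text
t: 8.93
eef_pos: [0.6285, -0.1321, 0.0737]
ee_rot: [3.141, 0.0, -1.376]
force: [-0.3, -0.9, -0.3]
width: 0.0138
```

```bash
python3 look.py 4; python3 -c "
import cv2,numpy as np
a=cv2.imread('pics/w4.png');b=cv2.imread('pics/scene4.png')[130:258,100:270];cv2.imwrite('pics/v4.png',np.hstack([cv2.resize(a,(400,300)),cv2.resize(b,(400,300))]))"
```

```text
8.975 [ 0.6283 -0.1314  0.0737] [ 1.7997e+02  2.0000e-02 -7.8820e+01] 0.013784353849242459 [-1.41  0.73  0.35]
wrist 4694 rect mid 0.6301 -0.1474 88.9 31.9 mean [ 0.6327 -0.1552  0.099 ] heading 101.08
top 118 rect mid 0.6357 -0.1304 28.8 118.9 mean [ 0.6208 -0.092   0.0986] heading 105.82
scene 165 rect mid 0.633 -0.1067 59.8 48.1 mean [ 0.6273 -0.1076  0.0998] heading 112.38
wrist caddy 0.72 [ 0.6261 -0.1342  0.001 ]
top caddy 0.73 [ 0.6293 -0.1352  0.0046]
top bay 0.44 [ 0.6698 -0.0937  0.0122]
top castor_l_wheel 0.61 [ 0.5728 -0.1159  0.0093]
top castor_r_wheel 0.43 [ 0.6736 -0.0929  0.0099]
scene caddy 0.8 [ 0.6259 -0.1335  0.0065]
scene castor_r_wheel 0.59 [ 0.6719 -0.0948  0.0148]
```

View pics/v4.png

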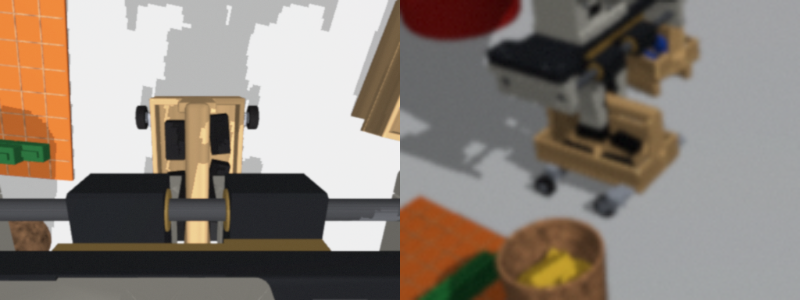

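Both castor readings are within about 3 mm of the trailing positions I expect, and the caddy still rolls true (wheels at (142,117) and (250,117)). Steering now.

Request:
{"api": "drive_tool", "payload": {"targets": [[-0.04,0.19,0,0,0,0],[-0.04,0.2,0,0,0,0],[-0.04,0.19,0,0,0,0.01],[-0.04,0.19,0,0,0,0.01],[-0.04,0.2,0,0,0,0.04]]}}

```text
t: 10.3
eef_pos: [0.6205, -0.0931, 0.0737]
ee_rot: [3.142, 0.0, -1.369]
force: [0.4, -0.8, -0.9]
width: 0.0136
```

Request:
{"api": "drive_tool", "payload": {"targets": [[-0.05,0.19,0,0,0,0.06],[-0.05,0.19,0,0,0,0.08],[-0.05,0.19,0,0,0,0.11],[-0.06,0.19,0,0,0,0.13],[-0.07,0.19,0,0,0,0.15]]}}

```text
t: 10.92
eef_pos: [0.6094, -0.0553, 0.0738]
ee_rot: [-3.141, -0.0, -1.313]
force: [1.0, -0.4, -1.1]
width: 0.0134
```

Request:
{"api": "drive_tool", "payload": {"targets": [[-0.07,0.19,0,0,0,0.16],[-0.07,0.18,0,0,0,0.17],[-0.07,0.19,0,0,0,0.16],[-0.08,0.18,0,0,0,0.14],[-0.07,0.19,0,0,0,0.12]]}}

```text
t: 11.55
eef_pos: [0.5947, -0.0182, 0.0737]
ee_rot: [3.141, 0.0, -1.235]
force: [-0.8, -0.7, -0.6]
width: 0.0138
```

Request:
{"api": "drive_tool", "payload": {"targets": [[-0.08,0.18,0,0,0,0.09],[-0.07,0.19,0,0,0,0.04],[-0.07,0.18,0,0,0,0.0],[-0.06,0.19,0,0,0,-0.05],[-0.06,0.19,0,0,0,-0.1]]}}

```text
t: 12.18
eef_pos: [0.5814, 0.0191, 0.0737]
ee_rot: [-3.142, -0.0, -1.238]
force: [0.8, -0.8, -2.7]
width: 0.014
```

```bash
python3 look.py 5
```

```text
12.225 [0.5812 0.0198 0.0738] [-1.7999e+02  2.0000e-02 -7.0970e+01] 0.013819944506475912 [-1.28 -0.06 -1.04]
wrist 4703 rect mid 0.5852 0.0045 31.9 89.2 mean [ 0.5889 -0.0033  0.099 ] heading 109.0
top 127 rect mid 0.5816 0.0184 13.5 119.6 mean [0.5783 0.0272 0.0987] heading 108.62
scene 111 rect mid 0.5688 0.0497 23.4 51.7 mean [0.5703 0.0545 0.0993] heading 104.12
wrist caddy 0.59 [0.5785 0.0167 0.0026]
top caddy 0.72 [0.582  0.0163 0.0043]
scene caddy 0.68 [0.5819 0.0141 0.005 ]
scene castor_r_wheel 0.41 [0.6205 0.0629 0.0154]
```

Request:
{"api": "drive_tool", "payload": {"targets": [[-0.05,0.19,0,0,0,-0.15],[-0.04,0.2,0,0,0,-0.19],[-0.03,0.2,0,0,0,-0.23],[-0.02,0.19,0,0,0,-0.26],[-0.02,0.2,0,0,0,-0.27]]}}

```text
t: 13.55
eef_pos: [0.5747, 0.0585, 0.0737]
ee_rot: [3.141, -0.0, -1.354]
force: [-1.0, 0.2, -1.8]
width: 0.0137
```

Request:
{"api": "drive_tool", "payload": {"targets": [[-0.01,0.2,0,0,0,-0.27],[-0.01,0.2,0,0,0,-0.27],[0,0.2,0,0,0,-0.26],[0,0.2,0,0,0,-0.23],[0,0.2,0,0,0,-0.2]]}}

```text
t: 14.18
eef_pos: [0.5741, 0.0984, 0.0738]
ee_rot: [3.141, -0.0, -1.483]
force: [-0.4, -1.4, -1.0]
width: 0.0137
```

Request:
{"api": "drive_tool", "payload": {"targets": [[0,0.2,0,0,0,-0.16],[0,0.2,0,0,0,-0.12],[0,0.2,0,0,0,-0.09],[-0.01,0.2,0,0,0,-0.06],[0,0.2,0,0,0,-0.03]]}}

```text
t: 14.8
eef_pos: [0.5739, 0.1383, 0.0738]
ee_rot: [-3.142, 0.0, -1.53]
force: [-0.2, -0.6, -1.9]
width: 0.0138
```

```bash
python3 look.py 6; python3 -c "
import cv2,numpy as np
a=cv2.imread('pics/top6.png')[110:260,80:280];b=cv2.imread('pics/scene6.png')[170:320,240:440];cv2.imwrite('pics/v6.png',np.hstack([cv2.resize(a,(400,300)),cv2.resize(b,(400,300))]))"
```

```text
14.85 [0.574  0.1391 0.0738] [-1.7998e+02  2.0000e-02 -8.7650e+01] 0.013954836791402574 [-0.25  0.81 -2.08]
wrist 4717 rect mid 0.5754 0.1229 31.9 88.8 mean [0.5747 0.1147 0.099 ] heading 92.25
top 119 rect mid 0.5756 0.1024 13.6 46.9 mean [0.5761 0.094  0.099 ] heading 86.78
scene 174 rect mid 0.5687 0.1695 33.1 53.0 mean [0.5737 0.1692 0.0995] heading 89.63
wrist caddy 0.59 [5.703e-01 1.372e-01 4.000e-04]
top caddy 0.66 [0.573  0.1355 0.005 ]
scene caddy 0.91 [0.5768 0.1328 0.0061]
scene castor_r_wheel 0.48 [0.6214 0.1657 0.0136]
```

View pics/v6.png

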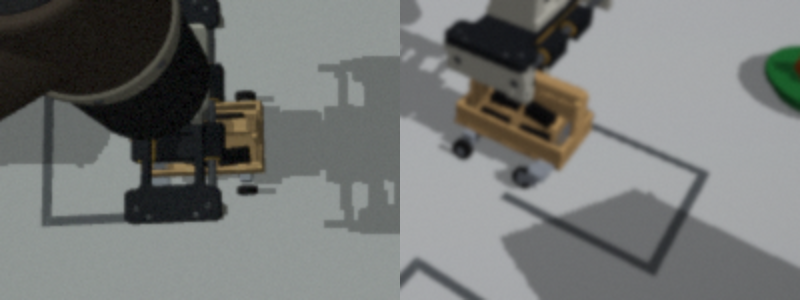

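```bash
python3 - <<'E'
from h import *
def grid(cam,f):
    im=cv2.imread(f).max(2).astype(np.float32);k=arm.get_calibration(cam);M=np.array(k["mtx"]);Rk=R.from_euler("xyz",k["rotation"]).as_matrix();o=k["origin"]
    h=np.radians(92.3);e=np.array([np.cos(h),np.sin(h),0]);l=np.array([-e[1],e[0],0]);c=np.array([.5697,.2327,0])
    a=np.arange(-.1,.1001,.0005);A,B=np.meshgrid(a,a,indexing="ij") # A along x, B along y
    W=c+A[...,None]*e+B[...,None]*l;q=(W-o)@Rk
    return a,cv2.remap(im,(M[0,2]+M[0,0]*q[...,0]/-q[...,2]).astype(np.float32),(M[1,2]+M[1,1]*q[...,1]/q[...,2]).astype(np.float32),1)
for cam,f in(("top","pics/top0.png"),("scene","pics/scene0.png")):
    a,g=grid(cam,f)
    def ctr(prof,x0):
        w=abs(a-x0)<.02;p=prof[w];x=a[w];base=np.interp(x,[x[0],x[-1]],[p[:6].mean(),p[-6:].mean()]);d=np.clip(base-p,0,None);d[d<.35*d.max()]=0
        return round(float((d*x).sum()/d.sum())*1000,2),round(float(d.max()),1)
    for lo,hi in((-.06,0),(0,.06)):
        s=(a>lo)&(a<hi)
        print(cam,"sides",lo,ctr(g[s].mean(0),-.071),ctr(g[s].mean(0),.071),"strip at y half",ctr(g[:,s].mean(1),.075))
    for y0 in(-.071,.071):
        s=abs(a-y0)<.003;p=g[:,s].mean(1)[abs(a+.075)<.02];print("end",(a[abs(a+.075)<.02][np.argmin(np.diff(cv2.GaussianBlur(p.reshape(-1,1),(1,9),0).ravel()))]*1000).round(1))
E
```

```text
top sides -0.06 (-71.21, 51.9) (70.82, 57.7) strip at y half (74.99, 41.8)
top sides 0 (-71.13, 42.4) (71.12, 57.0) strip at y half (74.79, 54.3)
end -75.5
end -75.5
scene sides -0.06 (-68.06, 65.1) (74.74, 67.1) strip at y half (73.53, 51.6)
scene sides 0 (-67.54, 49.1) (74.97, 69.1) strip at y half (73.26, 72.6)
end -77.0
end -78.0
```

Request:
{"api": "drive_tool", "payload": {"targets": [[-0.01,0.2,0,0,0,0],[-0.01,0.2,0,0,0,0],[-0.01,0.2,0,0,0,0],[-0.01,0.2,0,0,0,0],[-0.01,0.2,0,0,0,0]]}}

```text
t: 16.18
eef_pos: [0.5719, 0.1785, 0.0738]
ee_rot: [-3.141, 0.0, -1.529]
force: [0.4, -0.2, -1.3]
width: 0.0139
```

Request:
{"api": "drive_tool", "payload": {"targets": [[-0.01,0.2,0,0,0,0],[-0.01,0.2,0,0,0,0],[-0.01,0.2,0,0,0,0],[-0.01,0.2,0,0,0,0],[-0.01,0.2,0,0,0,0]]}}

```text
t: 16.8
eef_pos: [0.5699, 0.2183, 0.0738]
ee_rot: [-3.142, 0.0, -1.53]
force: [1.6, 0.5, -1.4]
width: 0.0139
```

Request:
{"api": "drive_tool", "payload": {"targets": [[-0.01,0.15,0,0,0,0],[0,0.1,0,0,0,0],[0,0.05,0,0,0,0],[0,0,0,0,0,0],[0,0,0,0,0,0]]}}

```text
t: 17.42
eef_pos: [0.5694, 0.2296, 0.0737]
ee_rot: [3.141, 0.0, -1.53]
force: [-0.5, 0.4, -0.5]
width: 0.014
```

```bash
python3 look.py 7; python3 -c "
import cv2,numpy as np
a=cv2.imread('pics/w7.png');b=cv2.imread('pics/scene7.png')[190:340,250:450];cv2.imwrite('pics/v7.png',np.hstack([cv2.resize(a,(400,300)),cv2.resize(b,(400,300))]))"
```

```text
17.475 [0.5694 0.2296 0.0738] [179.99  -0.   -87.66] 0.014045914960912984 [ 0.42  0.95 -1.01]
wrist 4697 rect mid 0.5688 0.2135 89.0 31.9 mean [0.5701 0.2052 0.099 ] heading 92.24
top 149 rect mid 0.5715 0.1973 13.7 57.4 mean [0.5714 0.1874 0.0993] heading 87.22
scene 145 rect mid 0.5685 0.2671 14.8 40.6 mean [0.5694 0.268  0.0994] heading 91.01
wrist caddy 0.57 [ 0.5685  0.2265 -0.0019]
top caddy 0.75 [0.5706 0.2267 0.0057]
scene caddy 0.56 [0.5704 0.226  0.0044]
scene castor_r_wheel 0.43 [0.619  0.2575 0.0142]
```

View pics/v7.png

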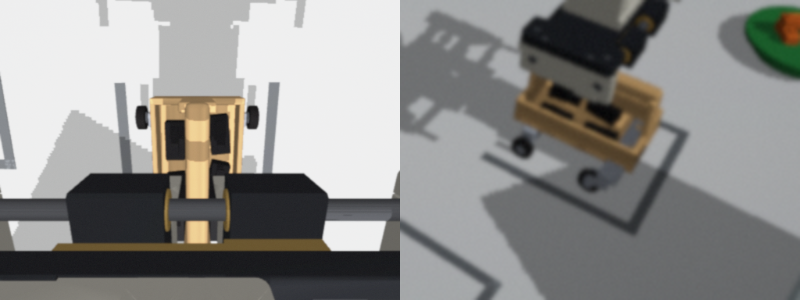

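The wrist view shows both side tapes (columns ~122 and ~272) on either side of the wheels (142, 250), so I can measure the centring there.

```bash
python3 - <<'E'
from h import *
k=arm.get_calibration("wrist");M=np.array(k["mtx"]);Rk=R.from_euler("xyz",k["rotation"]).as_matrix();o=k["origin"]
im=cv2.imread("pics/w7.png").max(2).astype(np.float32)
def grid(h,c):
    e=np.array([np.cos(h),np.sin(h),0]);l=np.array([-e[1],e[0],0]);a=np.arange(-.1,.1001,.0005);A,B=np.meshgrid(a,a,indexing="ij")
    q=(np.r_[c,0]+A[...,None]*e+B[...,None]*l-o)@Rk
    return a,cv2.remap(im,(M[0,2]+M[0,0]*q[...,0]/-q[...,2]).astype(np.float32),(M[1,2]+M[1,1]*q[...,1]/q[...,2]).astype(np.float32),1)
a,g=grid(np.radians(92.34),np.array([.5694,.2296]))
cv2.imwrite("pics/rect.png",g)
for lo,hi in((-.072,-.06),(-.06,-.05),(-.05,-.04)):
    s=(a>lo)&(a<hi);p=g[s].mean(0);o_=[]
    for x0 in(-.071,.071):
        w=abs(a-x0)<.015;x=a[w];q=p[w];d=np.clip(np.percentile(q,75)-q,0,None);d[d<.5*d.max()]=0;o_+=[round(float((d*x).sum()/d.sum()*1000),2),d.max().round()]
    print(lo,o_)
for y0 in(-.071,.071):
    s=abs(a-y0)<.003;w=abs(a+.075)<.015;p=cv2.GaussianBlur(g[:,s].mean(1)[w].reshape(-1,1),(1,9),0).ravel();print("end",a[w][np.argmin(np.diff(p))]*1000)
E
```

```text
-0.072 [-70.79, np.float32(89.0), 71.51, np.float32(94.0)]
-0.06 [-70.79, np.float32(96.0), 71.51, np.float32(99.0)]
-0.05 [-67.61, np.float32(179.0), 57.12, np.float32(203.0)]
end -71.49999999999999
end -71.99999999999999[ WARN:0@0.433] global loadsave.cpp:1063 imwrite_ Unsupported depth image for selected encoder is fallbacked to CV_8U.
```

Request:
{"api": "drive_tool", "payload": {"targets": [[0,0.05,0,0,0,0],[0,0.05,0,0,0,0],[0,0,0,0,0,0],[0,0,0,0,0,0]]}}

```text
t: 18.68
eef_pos: [0.5695, 0.2339, 0.0738]
ee_rot: [-3.142, 0.0, -1.53]
force: [-1.6, 0.1, -0.6]
width: 0.0137
```

Request:
{"api": "drive_tool", "payload": {"targets": [[0,0,0,0,0,0],[0,0,0,0,0,0],[0,0,0,0,0,0],[0,0,0,0,0,0],[0,0,0,0,0,0]], "claw": 0.6}}

```text
t: 19.3
eef_pos: [0.5696, 0.2338, 0.0738]
ee_rot: [-3.141, 0.0, -1.53]
force: [1.3, -0.1, -0.4]
width: 0.0516
```

Request:
{"api": "drive_tool", "payload": {"targets": [[0,0,0,0,0,0],[0,0,0.3,0,0,0],[0,0,0.6,0,0,0],[0,0,0.8,0,0,0],[0,0,0.8,0,0,0]]}}

```text
t: 19.92
eef_pos: [0.5696, 0.2338, 0.1757]
ee_rot: [-3.141, 0.0, -1.53]
force: [1.1, 0.9, 0.5]
width: 0.0524
```

Request:
{"api": "drive_tool", "payload": {"targets": [[0,-1,0.8,0,0,0],[0,-1,0.5,0,0,0],[0,-1,0.3,0,0,0],[0,-1,0,0,0,0],[0,-1,0,0,0,0]]}}

```text
t: 20.55
eef_pos: [0.5695, 0.0325, 0.2392]
ee_rot: [-3.14, 0.0, -1.53]
force: [-0.5, 0.4, 0.0]
width: 0.0527
```

Request:
{"api": "drive_tool", "payload": {"targets": [[0,-1,0,0,0,0],[0,-1,0,0,0,0],[0,-1,0,0,0,0],[0,-1,0,0,0,0],[0,0,0,0,0,0]]}}

```text
t: 21.18
eef_pos: [0.5692, -0.1286, 0.2386]
ee_rot: [-3.141, -0.0, -1.533]
force: [-0.8, 0.4, 0.8]
width: 0.0528
```

```bash
cat > fin.py <<'E'
from h import *
s=arm.get_state();print(s["t"],s["eef_pos"].round(3),s["width"])
cr=[]
for cam in("top","scene"):
    im,d=arm.grab_frame(cam);save(im,f"pics/{cam}8.png");Q=cloud(d,cam).reshape(-1,3)
    for lab,lo,hi in(("bar",.095,.106),("rim",.046,.056)):
        b=Q[(Q[:,2]>lo)&(Q[:,2]<hi)&(np.hypot(Q[:,0]-.569,Q[:,1]-.233)<.09)]
        if len(b)>20:
            (x,y),wh,an=cv2.minAreaRect((b[:,:2]*1000).astype(np.float32));print(cam,lab,len(b),round(x,1),round(y,1),np.round(wh,1),round(an,1))
    for n in("caddy","bay","castor_l_wheel","castor_r_wheel"):
        for r in arm.landmark_of(n,cam)[:1]:print(cam,n,round(r["score"],2),towld(r["point"],cam).round(4))
a=cv2.imread("pics/top8.png")[130:235,80:220];b=cv2.imread("pics/scene8.png")[190:340,250:450]
cv2.imwrite("pics/v8.png",np.hstack([cv2.resize(a,(400,300),interpolation=2),cv2.resize(b,(400,300),interpolation=2)]))
E
python3 fin.py
```

```text
21.175 [ 0.569 -0.129  0.239] 0.05284800814969036
scene bar 423 569.8 232.6 [ 16.2 118.3] 3.2
scene rim 621 569.4 232.1 [ 72.5 120.2] 2.0
scene caddy 0.82 [0.569  0.2295 0.0035]
scene castor_r_wheel 0.48 [0.6205 0.2614 0.0138]
```

View pics/v8.png

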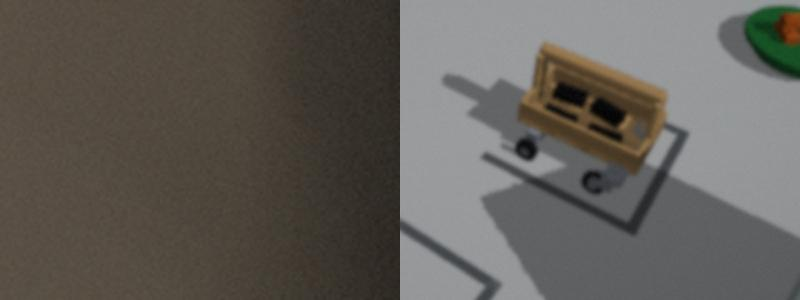

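The caddy stands free in the bay and the front castor at (597,181) is trailing. The arm blocks the top camera, so I'll move it aside for the final check.

Request:
{"api": "drive_tool", "payload": {"targets": [[0,-1,0,0,0,0],[0,-1,0,0,0,0],[0,-1,0,0,0,0],[0,-1,0,0,0,0],[0,-1,0,0,0,0]]}}

```text
t: 22.3
eef_pos: [0.5696, -0.3273, 0.2377]
ee_rot: [3.142, 0.0, -1.529]
force: [0.6, 0.1, 0.9]
width: 0.0526
```

Request:
{"api": "drive_tool", "payload": {"targets": [[0,-1,0,0,0,0],[0,-1,0,0,0,0],[0,-0.5,0,0,0,0],[0,0,0,0,0,0]]}}

```text
t: 22.8
eef_pos: [0.5692, -0.4271, 0.237]
ee_rot: [3.141, 0.0, -1.531]
force: [-0.9, 1.0, -0.2]
width: 0.0522
```

```bash
python3 fin.py
```

```text
22.8 [ 0.569 -0.427  0.237] 0.052241978469711146
top bar 476 569.7 231.9 [ 14.7 119.1] 2.3
top rim 482 569.8 232.2 [ 70.8 120.2] 2.4
top caddy 0.97 [0.5672 0.2297 0.004 ]
top castor_l_wheel 0.38 [0.5236 0.2581 0.0105]
top castor_r_wheel 0.64 [0.6195 0.262  0.012 ]
scene bar 424 569.7 232.6 [ 15.3 119. ] 2.1
scene rim 626 570.2 232.1 [ 70.9 120.3] 2.5
scene caddy 0.6 [0.5688 0.2302 0.0032]
scene castor_r_wheel 0.59 [0.6209 0.263  0.0148]
```

View pics/v8.png

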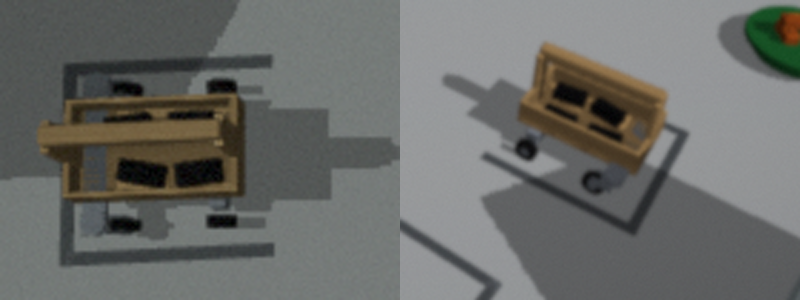

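The top view shows the caddy centred and square between the tapes. Both castor wheels, at (125,88) and (125,225), are parallel to the rear wheels and behind their pivots.

```bash
python3 -c "
from station import arm
print(arm.job_done())"
```

```text
the job is handed in; nothing more can be done
None
```

The wheeled caddy is parked nose first in the bay, centred and square, with both castors trailing straight. I have let go of it and handed the job in, at about 23 s of the 48 s limit.

**What I did:** I gripped the caddy by its bar and rolled it about 80 mm straight, which brought both castors round to trail. Then I steered it on a gentle S-curve into the bay, rolled the last part straight, released it and backed the arm away. Tool height stayed at 73–74 mm while I held it, and the readings after each move never showed more than 3 N per axis.

**Last checks:**
- **Position:** the rim measures (569.8, 232.2) mm at about 92.4° from the top camera. The bay, fitted from the same camera, is at (569.7, 232.7) mm and 92.3°. The scene camera puts the caddy within 1 mm of that.
- **Castors:** the final top picture shows both wheels straight behind their pivots. The detections agree to about 4 mm, which is their accuracy.

**What disagreed:**
- The scene camera put the bay about 3.5 mm further to the side than the top camera did. I relied on the top camera because the wrist view agreed with it to 0.4 mm.
- The caddy-origin detector read about 3 mm short lengthwise and 1–3 mm off sideways. I discounted it in favour of the rim and bar measurements.

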